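Check the inner door of the pass box, then unlock and slide open its outer door

TASK

Watch cases are waiting in the steel pass box. First make sure by touch that its inner door (the upright hinged one on the side) is really shut: press on it with the closed gripper until it is firmly home. Only then squeeze the lock tab of the sloping outer door, hold it squeezed while you slide that door fully open to its stop, and let go so that the lock springs back in there; do not disturb the other things on the bench.

Things in the scene. Friction and masses are not known exactly. Their poses are not given: they have to be found in the camera images.
- pass_box: Steel pass box fixed to the bench, 297 mm deep (x -155 to 142), 340 wide (y); origin on its underside, +x away from the robot, +y left, z up. Front half: a face rising to the rear at 30 deg from level, with a sliding window (the outer door). Rear half (x -8 to 142 mm): an upright cabinet, top 205 mm high, with the inner door on its right (-y) side.
- hood_edge (a point): Middle of the lower front edge of the lamp hood that overhangs the sloping face, 253 mm above the bench. Axes as pass_box. From here it runs 118 mm back (+x) and 117 mm to either side (y): first a clear visor, 50 mm deep and 8 thick, then a white hood 20 mm thick. It is why the outer door's handle must be taken with the tool tilted, square to the sloping face.
- inner_door (a joint): Opening angle of the inner door, rad: 0 shut, growing outwards. Starts shut or ajar (up to 0.16), stays where left; about 1.2 N at the push spot moves it. Plain steel plate 142 mm wide, 165 high, 12 thick, upper edge 195 mm above the bench, hinged upright at its rear edge. A bar handle stands 38 mm out of the box's side near its free edge, 51 to 119 mm above the bench.
- push_spot (a point): Point on the inner door's flat outer face to press on: 103 mm from the hinge axis, 175 mm above the bench, 20 mm below the door's upper edge, clear above the bar handle. It moves with the door. Its +y axis points square into the door (the way to press; parallel to pass_box's y when shut), its -x axis from the hinge to the free edge, z up.
- outer_door (a joint): Opening of the outer door, m: 0 closed, 0.109 fully open at its stop. It slides sideways to the left (+y of grip) and needs about 2 N. Its spring lock drops into a toothed rail every 18 mm, so it moves only while the lock tab is kept squeezed; the last notch is at 0.108.
- grip (a point): Centre of the outer door's two-part handle, 33 mm out of the sloping face; moves with the door. Axes: x up the slope, y the way it opens, z square out of the face. A fixed plate (24 mm long in x, outer face y = -23 mm) and the lock tab's post (12 mm round, outer side y = +23); both reach to z = +12 mm. Keep above z = -14 (frame, lever). Pinch both along y: 46 mm wide, 36 squeezed.
- lock_tab (a joint): Angle of the lock tab, rad: 0 = released and locked in a notch, 0.22 = fully squeezed (its post moved 9.5 mm towards the fixed plate, about 6 N). The lock is free of the teeth from about 0.16; let go, it springs back.
- wash_bottle: Bystander: plastic bottle, 60 mm in diameter, 150 mm tall, origin at the centre of its underside. Leave it alone.
- parts_jar: Bystander: small jar, 48 mm in diameter, 50 mm tall, standing on top of the pass box; origin at the centre of its underside. Leave it alone.
- case_tray: Bystander: low tray with watch cases, 120 x 160 x 22 mm; origin at the centre of its underside. Leave it alone.
- case_wrench: Bystander: wrench lying flat, 140 mm long. Leave it alone.
- loupe: Bystander: eye loupe, 38 mm in diameter, 30 mm tall; origin at the centre of its underside. Leave it alone.
- press_die: Bystander: stemmed aluminium die, 44 mm in diameter, 50 mm tall; origin at the centre of its underside. Leave it alone.

How it is judged:
On the way, in this order (a step that is already met when the one before it is completed fails the run):
1. the gripper presses on the inner door (over 2 N) and it is shut (under 0.02 rad), the outer door still closed (contact force between any of the fingers, the arm and inner_door above 2 N and value of joint inner_door below 0.02 rad and value of joint outer_door below 0.006 m).
2. the outer door is on its way, its lock tab held squeezed (value of joint outer_door above 0.03 m and value of joint lock_tab above 0.12 rad and value of joint inner_door below 0.02 rad), for 0.05 s.
At the end, for the whole second after the job is handed in: The outer door is fully open (over 104 of 109 mm) and at rest, its lock tab sprung back into the last notch (under 0.05 rad), and the inner door is shut (under 0.02 rad) (value of joint outer_door above 0.104 m and value of joint lock_tab below 0.05 rad and value of joint inner_door below 0.02 rad and velocity of joint outer_door between -0.005 and 0.005 m/s); the robot touches nothing.
It fails at once if the outer door is open (over 6 mm) while the inner door is not shut (over 0.03 rad) (value of joint outer_door above 0.006 m and value of joint inner_door above 0.03 rad).
It fails at once if a bystander is moved by more than 20 mm (distance of any of wash_bottle, parts_jar, case_tray, case_wrench, loupe, press_die from where it was at the start of the episode above 0.02 m).
It also fails if it takes over 48 s, if anything falls off the work surface, if the arm or the gripper's body presses on something with over 40 N, if the wrist force passes 120 N, or if a joint passes its speed limit or range.

ROBOT

A 6-joint arm with a two-finger parallel gripper is mounted at the origin on the work surface. World frame = base frame: x ahead of the robot, y to its left, z up, the work surface at z = 0. Lengths are in m, angles in rad, forces in N, time in s.
With the tool pointing down it reaches from about 0.375 to 0.925 m from the base axis. Payload 5.7 kg.
Tool frame: the origin (TCP) lies at the very end of the fingers, on their centre line; the grasp point (between the pads) lies 19 mm behind it; z points along the fingers, y is the direction in which the jaws open and shut (so a half turn about z gives the same grasp; the last joint's range is limited). The gripper opens to 88 mm and grips with 3 to 60 N. Pads are 20 mm wide; open, the fingers measure 115 mm over their backs; the gripper's body (75 mm by 178 mm) begins 61 mm behind the grasp point.
Start: joints at [1.16, 0.359, 1.51, -0, 1.272, -0.115], TCP at [0.175, 0.574, 0.223] pointing down, gripper open.
Joint ranges: [-2.97, 2.97], [-1.01, 2.36], [0.21, 2.38], [-0.96, 4.11], [0.2, 2.71], [-2.98, 2.98]. Speed limits (rad/s): [2.39, 2.39, 3.14, 3.14, 3.14, 3.14].

INTERFACE

Orientations are given as a 3x3 rotation matrix whose columns are the frame's x, y, z axes.
In Python, from station import env gives the robot as it stands.
- The arm moves only by the tool carry_out, never from a script. Its argument "moves" is a list of rows, each an object of numbers: "claw": the closure in counts, from 0 (fully open) to 255 (shut); "x", "y", "z": the shift along the tool's x, y, z in mm; "wx", "wy", "wz": the turn, a rotation vector about the tool's x, y, z in degrees. A call has 1 to 20 rows; each row shifts and turns the pose as measured when the row begins, along the tool's axes as they then stand; what a row does not reach is not made up. A row lasts 1/8 s, in which the tool goes at most 62.5 mm and 10.7 degrees, less where a joint would pass 70% of its speed; a pose out of reach is approached as far as the arm can. A call with a gripper value outside its range is refused whole. The fingers move at their own pace and stop on an object; the grip force is fixed at half the most. Time passes only in rows, so rows that do not move let the fingers close. It gives the time, the measured TCP pose, the force and the opening at its end, in the units of the state.
- env.get_state(): the state, without advancing time (a new reading comes with each control period).
- env.capture(name): name is "side" or "top" or "wrist"; returns a dict with "frame" (420x560x3 uint8, red, green, blue), "fx", "fy", "cx", "cy" (pixels), "k1" (the pictures are not rectified: a ray, as slopes to the right and down, at radius r is drawn at 1 + k1 r^2 times it, then the intrinsics apply), "extrinsics" (4x4, takes a point from camera to world coordinates); the wrist camera has in their place "mount" (4x4, takes a point from camera to tool coordinates, whose origin is the TCP and whose axes are the flange's). Camera axes: x right, y up, looking along -z (the intrinsics and any distortion apply to the point x, -y, -z); pixel columns grow to the right and rows downward; lengths in m; the calibration is good to about 2 mm. A picture is of the moment at which its call begins: read the wrist's pose just before it. There is no depth.
- env.close_job(): hands the job in, once; it reports no verdict.
The state is a dict: "time_s": time; "joints": joint angles; "joint_vel": joint speeds; "joint_efforts": joint torques, N m; "eef_pos": TCP position; "orientation": TCP orientation; "contact_force": force on the tool from outside, world axes, zero at the start; "ft_torque": the same for the moment, N m; "gripper_width": finger opening in m.
Only numpy, scipy, OpenCV 4.12 (cv2) and the standard library are available. Lean on these libraries where they do the work, as an engineer would, in place of code of your own. Each camera call takes 0.05 s, during which the arm holds its last target. There are 200 camera calls.

## Working session

There is one attempt and no reset: what is moved stays moved. The work goes in short steps, Python scripts to look and compute and a tool call to move; the robot and the scene stay as the last step left them, time stands still between calls to the robot, and variables do not carry over. Pictures are saved under pics/ and viewed, on a budget of 10 in all, crops included, one or two more only if the job needs it, and the job is handed in when it is done.

Besides the shell and the picture viewer there is one more tool, called after "Request:" by a JSON object that holds its "fn" and its "kwargs", one argument or row to a line. carry_out: Moves the arm, as the interface text tells. Its arguments: {"type":"object","properties":{"moves":{"type":"array","items":{"type":"object","properties":{"claw":{"type":"number"},"x":{"type":"number"},"y":{"type":"number"},"z":{"type":"number"},"wx":{"type":"number"},"wy":{"type":"number"},"wz":{"type":"number"}}}}},"required":["moves"]}

```bash
ls; mkdir -p pics
python3 - <<'E'
from station import env
import cv2,numpy as np
s=env.get_state();print({k:np.round(v,3).tolist() for k,v in s.items()})
for n in ("side","top"):
    c=env.capture(n);cv2.imwrite(f"pics/{n}0.png",c["frame"][:,:,::-1])
    print(n,{k:np.round(v,4).tolist() for k,v in c.items() if k!="frame"})
c=env.capture("wrist");cv2.imwrite("pics/wrist0.png",c["frame"][:,:,::-1]);print({k:np.round(v,4).tolist() for k,v in c.items() if k!="frame"})
E
```

```text
pics
{'time_s': 0.0, 'joints': [1.16, 0.359, 1.511, 0.0, 1.272, -0.115], 'joint_vel': [0.001, -0.001, 0.002, 0.002, -0.0, -0.001], 'joint_efforts': [0.002, -51.537, -27.073, 0.068, 0.035, -0.0], 'eef_pos': [0.175, 0.573, 0.222], 'orientation': [[-0.957, 0.291, -0.001], [0.291, 0.957, -0.002], [0.0, -0.002, -1.0]], 'contact_force': [0.369, -0.017, -0.277], 'ft_torque': [0.008, -0.002, 0.025], 'gripper_width': 0.088}
side {'fx': 459.0409, 'fy': 459.0409, 'cx': 280.8694, 'cy': 207.0203, 'k1': -0.0101, 'extrinsics': [[0.85, 0.3947, -0.3489, 0.2421], [-0.5267, 0.6448, -0.5539, -0.4941], [0.0064, 0.6546, 0.756, 0.8836], [0.0, 0.0, 0.0, 1.0]]}
top {'fx': 450.7729, 'fy': 450.7729, 'cx': 281.8579, 'cy': 206.3061, 'k1': 0.0415, 'extrinsics': [[-0.0155, 0.9872, -0.1586, 0.4314], [-0.9999, -0.015, 0.0048, 0.0544], [0.0024, 0.1587, 0.9873, 1.1292], [0.0, 0.0, 0.0, 1.0]]}
{'fx': 309.5004, 'fy': 309.5004, 'cx': 288.1909, 'cy': 208.7055, 'k1': -0.0369, 'mount': [[0.0007, 0.9619, 0.2734, 0.0751], [1.0, -0.0008, 0.0001, -0.0002], [0.0003, 0.2734, -0.9619, -0.1624], [0.0, 0.0, 0.0, 1.0]]}
```

View pics/side0.png

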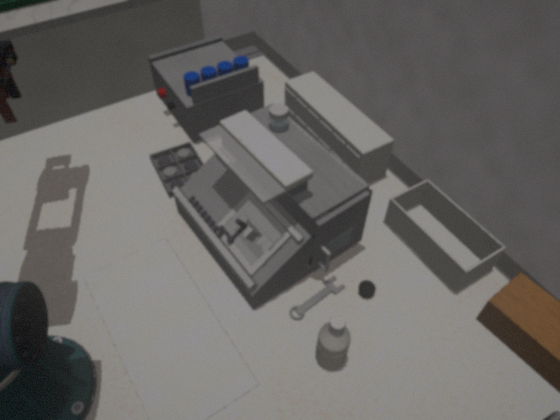

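View pics/top0.png

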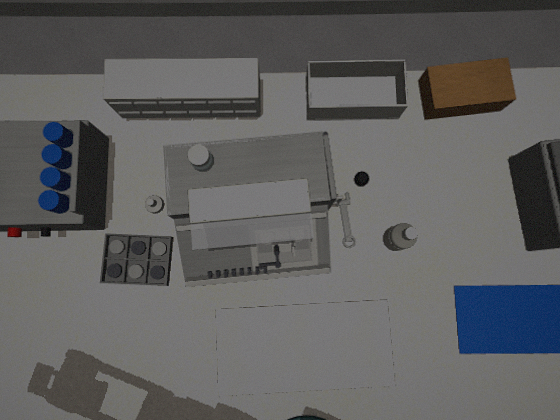

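The side view shows the box at cols 175-370, rows 110-305, with the bottle at (333,345). In the top view the box spans cols 165-330, rows 133-285, with the handle near (280,253). Next I'll enlarge both.

Run:
```python
import cv2,numpy as np
def crop(n,x0,y0,w,h,k):
    a=cv2.imread(f"pics/{n}0.png")[y0:y0+h,x0:x0+w]
    a=cv2.resize(a,None,fx=k,fy=k,interpolation=cv2.INTER_CUBIC)
    a=np.clip((a/255.)**.6*255,0,255).astype(np.uint8)
    for x in range(-x0%20,w,20):cv2.putText(a,str(x+x0),(x*k,10),0,.35,(0,255,255));cv2.line(a,(x*k,12),(x*k,18),(0,255,255))
    for y in range(-y0%20,h,20):cv2.putText(a,str(y+y0),(0,y*k+4),0,.35,(0,255,255));
    cv2.imwrite(f"pics/{n}c.png",a)
crop("side",170,105,210,200,3);crop("top",155,125,200,170,4) if 0 else crop("top",155,125,200,170,4)
```

```text
(no output)
```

View pics/sidec.png

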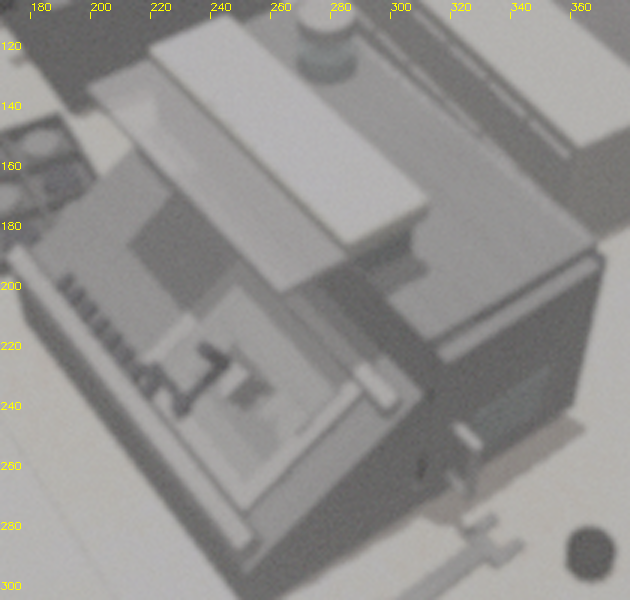

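View pics/topc.png

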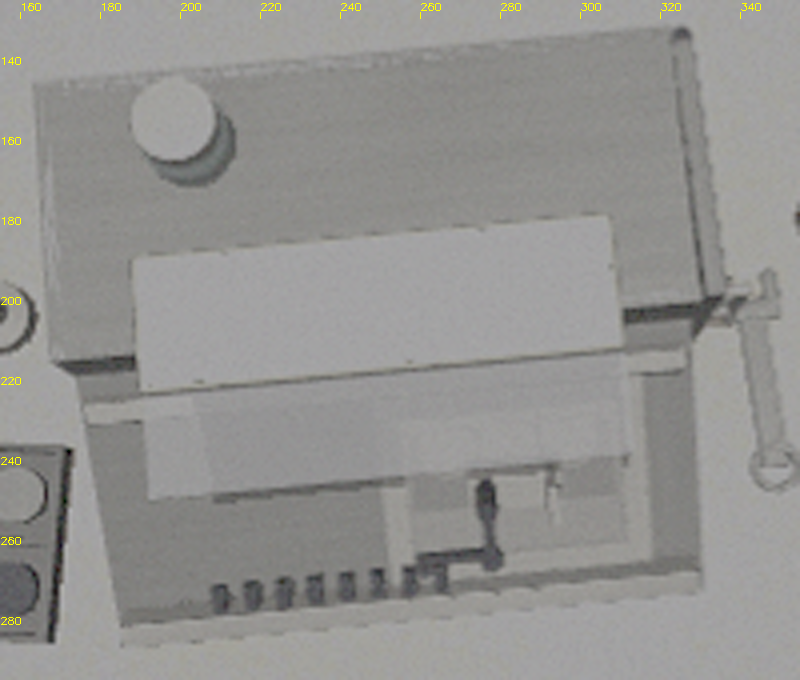

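Top-view pixels: cabinet top corners are rear-left (163.7,146), front-left (167.5,214.5) and front-right (~330,200), with the hinge dot at (325,134). The post tip is at (276.5,247.5) and the plate edge at (292.5,244). The inner door seems slightly ajar. In the side view the post tip is near (242,222).

```bash
cat > h.py <<'E'
import numpy as np,cv2
from station import env
def ray(c,u,v,T=None):
    "origin, direction in world for pixel"
    K=np.array([[c['fx'],0,c['cx']],[0,c['fy'],c['cy']],[0,0,1]])
    p=cv2.undistortPoints(np.array([[[u,v]]],float),K,np.array([c['k1'],0,0,0]))[0,0]
    T=c['extrinsics'] if T is None else T
    d=T[:3,:3]@np.array([p[0],-p[1],-1]);return T[:3,3],d/np.linalg.norm(d)
def onz(c,u,v,z,T=None):
    o,d=ray(c,u,v,T);return o+d*(z-o[2])/d[2]
def tri(r):
    A=sum(np.eye(3)-np.outer(d,d) for o,d in r);b=sum((np.eye(3)-np.outer(d,d))@o for o,d in r)
    p=np.linalg.solve(A,b);return p,[np.linalg.norm(np.cross(p-o,d))*1e3 for o,d in r]
def proj(c,P,T=None):
    T=c['extrinsics'] if T is None else T
    q=np.linalg.inv(T)@np.r_[P,1];x,y=q[0]/-q[2],-q[1]/-q[2];s=1+c['k1']*(x*x+y*y)
    return np.array([c['cx']+c['fx']*x*s,c['cy']+c['fy']*y*s])
def wristT(c,s):
    T=np.eye(4);T[:3,:3]=s['orientation'];T[:3,3]=s['eef_pos'];return T@c['mount']
E
python3 - <<'E'
from h import *
np.set_printoptions(precision=4,suppress=True)
t=env.capture("top");s=env.capture("side")
P={n:onz(t,*uv,.205) for n,uv in dict(RL=(163.7,146),FL=(167.5,214.5),FR=(330,200),H=(325,134)).items()}
for n in P:print(n,P[n],proj(s,P[n]))
d=P['FR']-P['FL'];print('yaw F',np.degrees(np.arctan2(d[0],-d[1])),np.linalg.norm(d))
d=P['H']-P['RL'];print('yaw R',np.degrees(np.arctan2(d[0],-d[1])),np.linalg.norm(d))
for a,b in (((276.5,247.5),(241,222)),((166.2,213),(0,0)),((322,132),(370,188)),((312,240.5),(265,203)),((330.8,272.5),(252,305)),((192,250),(198,135)),((333,200),(313,223)),((329,133),(370,192))):
    p,e=tri([ray(t,*a),ray(s,*b)]);print(a,b,p,np.round(e,1))
E
```

```text
RL [0.7127 0.2975 0.205 ] [272.082  103.3942]
FL [0.5663 0.2861 0.205 ] [220.2634 126.0058]
FR [ 0.5916 -0.0505  0.205 ] [311.6369 217.5491]
H [ 0.7343 -0.0444  0.205 ] [367.9029 187.3326]
yaw F 4.30143232448659 0.3375570429647019
yaw R 3.6243627326589403 0.3425790773372499
(276.5, 247.5) (241, 222) [0.4974 0.0636 0.1328] [2.3 2.3]
(166.2, 213) (0, 0) [0.3725 0.1634 0.6477] [129.7 129.7]
(322, 132) (370, 188) [ 0.744  -0.0399  0.1931] [1.3 1.3]
(312, 240.5) (265, 203) [ 0.508  -0.0091  0.2553] [4.7 4.7]
(330.8, 272.5) (252, 305) [ 0.4439 -0.0662  0.0297] [0.7 0.7]
(192, 250) (198, 135) [0.4888 0.2245 0.2567] [0.2 0.2]
(333, 200) (313, 223) [ 0.592  -0.0574  0.1957] [1.1 1.1]
(329, 133) (370, 192) [ 0.7367 -0.0528  0.1982] [2. 2.]
```

```bash
cat >> h.py <<'E'
from scipy.spatial.transform import Rotation as Ro
np.set_printoptions(precision=4,suppress=True)
psi=np.radians(4.3);O=np.array([.585,.117,0])
B=Ro.from_euler('z',psi).as_matrix()
box=lambda p:O+B@np.array(p)
c3,s3=np.cos(np.pi/6),.5
xg=B@[c3,0,s3];yg=B[:,1];zg=B@[-s3,0,c3]
Rg=np.c_[-xg,yg,-zg]
a=np.radians(20);zp=B@[0,np.sin(a),-np.cos(a)];Rp=np.c_[np.cross(B[:,0],zp),B[:,0],zp]
def rel(p,R=None,s=None):
    s=s or env.get_state();Rt=np.array(s['orientation'])
    d=Rt.T@(np.array(p)-s['eef_pos'])*1e3
    w=Ro.from_matrix(Rt.T@R).as_rotvec(degrees=True) if R is not None else 0
    print('shift mm (tool now)',d.round(1),'rot deg',np.round(w,1),'| shift in target axes',(R.T@(np.array(p)-s['eef_pos'])*1e3).round(1) if R is not None else '')
E
python3 - <<'E'
from h import *
rel([.30,.30,.42]);rel(box([.037,-.215,.40]),Rp)
s=env.get_state();s['eef_pos']=[.30,.30,.42];rel(box([.037,-.215,.40]),Rp,s)
print(box([.037,-.215,.4]))
t=env.capture("top");print('bottle',onz(t,403,235,.15),'loupe',onz(t,362,178,.03))
E
```

```text
shift mm (tool now) [-199.5 -225.4 -197.6] rot deg 0 | shift in target axes 
shift mm (tool now) [-637.9 -504.4 -177.4] rot deg [-12.   17.6  68. ] | shift in target axes [-598.   411.9 -406.9]
shift mm (tool now) [-438.4 -279.    20.2] rot deg [-12.   17.6  68. ] | shift in target axes [-400.4  307.5 -124.5]
[ 0.638  -0.0946  0.4   ]
bottle [ 0.5215 -0.2125  0.15  ] loupe [ 0.6763 -0.1518  0.03  ]
```

Request:
{"fn": "carry_out", "kwargs": {
  "moves": [
    {"claw":255,"z":-40},
    {"claw":255,"x":-10,"y":-20,"z":-40},
    {"claw":255,"x":-30,"y":-30,"z":-40},
    {"claw":255,"x":-40,"y":-40,"z":-40},
    {"claw":255,"x":-40,"y":-45,"z":-38},
    {"claw":255,"x":-40,"y":-45},
    {"claw":255,"x":-40,"y":-45},
    {"claw":255,"x":-40,"y":-25},
    {"claw":255,"x":-40,"y":-25},
    {"claw":255,"x":-40,"y":-25},
    {"claw":255,"x":-40,"y":-25},
    {"claw":255,"x":-40,"y":-25},
    {"claw":255,"x":-40,"y":-25},
    {"claw":255,"x":-40,"y":-25},
    {"claw":255,"x":-40,"y":-25},
    {"claw":255,"x":-40,"y":-25},
    {"claw":255,"x":-40,"y":-25}
  ]
}}

```text
$.moves[0]: bad value
```

Run:
```python
from h import *
s=env.get_state();print(s['time_s'],s['eef_pos'],s['joints'],s['contact_force']);rel(box([.037,-.215,.40]),Rp)
```

```text
0.3 [0.1748 0.5737 0.2223] [ 1.1599  0.3591  1.5107 -0.      1.2725 -0.1151] [-0.7374  0.553  -0.0321]
shift mm (tool now) [-637.9 -504.4 -177.4] rot deg [-12.   17.6  68. ] | shift in target axes [-598.1  411.8 -406.8]
```

Request:
{"fn": "carry_out", "kwargs": {
  "moves": [
    {"claw":255,"x":0,"y":0,"z":-40,"wx":0,"wy":0,"wz":0},
    {"claw":255,"x":-10,"y":-20,"z":-40,"wx":0,"wy":0,"wz":0},
    {"claw":255,"x":-30,"y":-30,"z":-40,"wx":0,"wy":0,"wz":0},
    {"claw":255,"x":-40,"y":-40,"z":-40,"wx":0,"wy":0,"wz":0},
    {"claw":255,"x":-40,"y":-45,"z":-38,"wx":0,"wy":0,"wz":0},
    {"claw":255,"x":-40,"y":-45,"z":0,"wx":0,"wy":0,"wz":0},
    {"claw":255,"x":-40,"y":-45,"z":0,"wx":0,"wy":0,"wz":0},
    {"claw":255,"x":-40,"y":-25,"z":0,"wx":0,"wy":0,"wz":0},
    {"claw":255,"x":-40,"y":-25,"z":0,"wx":0,"wy":0,"wz":0},
    {"claw":255,"x":-40,"y":-25,"z":0,"wx":0,"wy":0,"wz":0},
    {"claw":255,"x":-40,"y":-25,"z":0,"wx":0,"wy":0,"wz":0},
    {"claw":255,"x":-40,"y":-25,"z":0,"wx":0,"wy":0,"wz":0},
    {"claw":255,"x":-40,"y":-25,"z":0,"wx":0,"wy":0,"wz":0},
    {"claw":255,"x":-40,"y":-25,"z":0,"wx":0,"wy":0,"wz":0},
    {"claw":255,"x":-40,"y":-25,"z":0,"wx":0,"wy":0,"wz":0},
    {"claw":255,"x":-40,"y":-25,"z":0,"wx":0,"wy":0,"wz":0},
    {"claw":255,"x":-40,"y":-25,"z":0,"wx":0,"wy":0,"wz":0}
  ]
}}

```text
time_s: 2.42
eef_pos: [0.6159, -0.0595, 0.4205]
orientation: [[-0.958, 0.287, 0.008], [0.287, 0.958, 0.001], [-0.007, 0.003, -1.0]]
contact_force: [0.5, 0.4, 0.2]
gripper_width: 0.0002
```

Run:
```python
from h import *
s=env.get_state();print(s['time_s'],s['eef_pos'],s['joints'],s['contact_force']);rel(box([.037,-.215,.40]),Rp)
```

```text
2.425 [ 0.6159 -0.0595  0.4205] [-0.2095  0.2771  1.1579  0.0025  1.6991 -1.4891] [0.4726 0.4236 0.2291]
shift mm (tool now) [-31.1 -27.3  20.6] rot deg [-11.6  17.8  68.4] | shift in target axes [-41.4  19.4   6.7]
```

Request:
{"fn": "carry_out", "kwargs": {
  "moves": [
    {"claw":255,"x":0,"y":0,"z":0,"wx":-1.45,"wy":2.2,"wz":8.5},
    {"claw":255,"x":0,"y":0,"z":0,"wx":-1.45,"wy":2.2,"wz":8.5},
    {"claw":255,"x":0,"y":0,"z":0,"wx":-1.45,"wy":2.2,"wz":8.5},
    {"claw":255,"x":0,"y":0,"z":0,"wx":-1.45,"wy":2.2,"wz":8.5},
    {"claw":255,"x":0,"y":0,"z":0,"wx":-1.45,"wy":2.2,"wz":8.5},
    {"claw":255,"x":0,"y":0,"z":0,"wx":-1.45,"wy":2.2,"wz":8.5},
    {"claw":255,"x":0,"y":0,"z":0,"wx":-1.45,"wy":2.2,"wz":8.5},
    {"claw":255,"x":0,"y":0,"z":0,"wx":-1.45,"wy":2.2,"wz":8.5},
    {"claw":255,"x":-41,"y":19,"z":7,"wx":0,"wy":0,"wz":0},
    {"claw":255,"x":0,"y":0,"z":0,"wx":0,"wy":0,"wz":0}
  ]
}}

```text
time_s: 3.68
eef_pos: [0.6383, -0.0995, 0.3955]
orientation: [[-0.031, 0.999, -0.023], [0.936, 0.038, 0.349], [0.349, -0.011, -0.937]]
contact_force: [-0.4, 1.0, 0.1]
gripper_width: 0.0007
```

Run:
```python
from h import *
s=env.get_state();print(s['time_s'],s['eef_pos'],s['joints'],s['contact_force']);rel(box([.037,-.215,.1715]),Rp)
c=env.capture("wrist");cv2.imwrite("pics/w1.png",c["frame"][:,:,::-1])
```

```text
3.675 [ 0.6383 -0.0995  0.3955] [-0.4453  0.4081  1.0768  0.3204  1.8242 -0.4261] [-0.4334  0.994   0.1006]
shift mm (tool now) [-73.7   2.2 211.6] rot deg [ 0.2 -0.5 -2.2] | shift in target axes [-72.    0.  212.2]
```

View pics/w1.png

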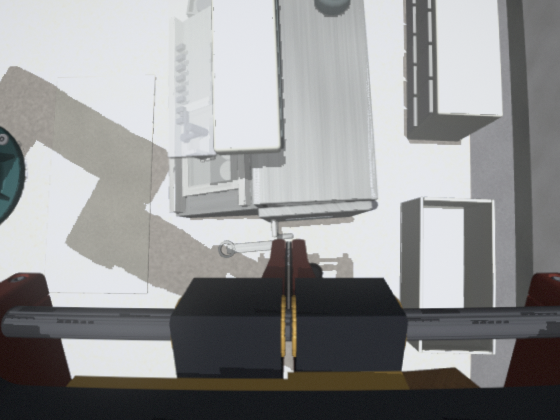

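The wrist view shows the inner door's upper edge along (260-375, 205-215), a little ajar at its free end, with the bar handle near (277,228). The closed fingers at (290,245) are outside it. I'll lower beside it now.

Request:
{"fn": "carry_out", "kwargs": {
  "moves": [
    {"claw":255,"x":0,"y":0,"z":0,"wx":0.2,"wy":-0.5,"wz":-2.2},
    {"claw":255,"x":-20,"y":0,"z":40,"wx":0,"wy":0,"wz":0},
    {"claw":255,"x":-15,"y":0,"z":40,"wx":0,"wy":0,"wz":0},
    {"claw":255,"x":-15,"y":0,"z":40,"wx":0,"wy":0,"wz":0},
    {"claw":255,"x":-12,"y":0,"z":40,"wx":0,"wy":0,"wz":0},
    {"claw":255,"x":-10,"y":0,"z":40,"wx":0,"wy":0,"wz":0},
    {"claw":255,"x":0,"y":0,"z":10,"wx":0,"wy":0,"wz":0},
    {"claw":255,"x":0,"y":0,"z":0,"wx":0,"wy":0,"wz":0}
  ]
}}

```text
time_s: 4.72
eef_pos: [0.6423, -0.0882, 0.1802]
orientation: [[-0.098, 0.995, -0.014], [0.938, 0.097, 0.334], [0.333, 0.019, -0.943]]
contact_force: [-0.7, -0.2, 1.1]
gripper_width: 0.0006
```

Run:
```python
from h import *
s=env.get_state();print(s['time_s'],s['eef_pos'],s['contact_force'],B.T@(s['eef_pos']-O));rel(box([.037,-.190,.1715]),Rp)
```

```text
4.725 [ 0.6423 -0.0882  0.1802] [-0.6706 -0.2215  1.1105] [ 0.0418 -0.209   0.1802]
shift mm (tool now) [15.1 -4.5 14.4] rot deg [0.6 0.5 1.6] | shift in target axes [14.9 -4.8 14.6]
```

Request:
{"fn": "carry_out", "kwargs": {
  "moves": [
    {"claw":255,"x":4,"y":-4,"z":10,"wx":0,"wy":0,"wz":1.6},
    {"claw":255,"x":4,"y":0,"z":1.5,"wx":0,"wy":0,"wz":0},
    {"claw":255,"x":3,"y":0,"z":1,"wx":0,"wy":0,"wz":0},
    {"claw":255,"x":3,"y":0,"z":1,"wx":0,"wy":0,"wz":0},
    {"claw":255,"x":3,"y":0,"z":1,"wx":0,"wy":0,"wz":0}
  ]
}}

```text
time_s: 5.35
eef_pos: [0.6394, -0.0704, 0.1765]
orientation: [[-0.072, 0.997, -0.006], [0.943, 0.07, 0.325], [0.325, 0.017, -0.946]]
contact_force: [-2.4, -12.6, -0.7]
gripper_width: 0.0006
```

```bash
cat > st.py <<'E'
from h import *
s=env.get_state();print(s['time_s'],s['contact_force'],'box f',B.T@s['contact_force'],'box p',B.T@(s['eef_pos']-O))
E
python3 st.py
```

```text
5.35 [ -2.4243 -12.6024  -0.7147] box f [ -3.3624 -12.3852  -0.7147] box p [ 0.0402 -0.1909  0.1765]
```

Request:
{"fn": "carry_out", "kwargs": {
  "moves": [
    {"claw":255,"x":0,"y":0,"z":0,"wx":0,"wy":0,"wz":0},
    {"claw":255,"x":2,"y":0,"z":0.7,"wx":0,"wy":0,"wz":0},
    {"claw":255,"x":2,"y":0,"z":0.7,"wx":0,"wy":0,"wz":0}
  ]
}}

```text
time_s: 5.72
eef_pos: [0.6395, -0.0705, 0.1766]
orientation: [[-0.072, 0.997, -0.005], [0.946, 0.069, 0.318], [0.318, 0.018, -0.948]]
contact_force: [-1.2, -9.5, 1.6]
gripper_width: 0.0002
```

```bash
python3 st.py
```

```text
5.725 [-1.1852 -9.544   1.6369] box f [-1.8975 -9.4282  1.6369] box p [ 0.0403 -0.1911  0.1766]
```

Request:
{"fn": "carry_out", "kwargs": {
  "moves": [
    {"claw":255,"x":4,"y":0,"z":1.4,"wx":0,"wy":0,"wz":0},
    {"claw":255,"x":4,"y":0,"z":1.4,"wx":0,"wy":0,"wz":0}
  ]
}}

```text
time_s: 5.98
eef_pos: [0.6395, -0.0704, 0.1768]
orientation: [[-0.072, 0.997, -0.002], [0.95, 0.069, 0.304], [0.303, 0.019, -0.953]]
contact_force: [-2.7, -15.0, 2.7]
gripper_width: 0.0004
```

```bash
python3 st.py
python3 - <<'E'
from h import *
a=cv2.imread("pics/side0.png")[160:310,270:390]
f=env.capture("side")["frame"][:,:,::-1];cv2.imwrite("pics/side1.png",f);b=f[160:310,270:390]
k=lambda i:np.uint8((cv2.resize(i,None,fx=3.3,fy=3.3,interpolation=2)/255.)**.6*255)
cv2.imwrite("pics/cmp.png",np.hstack([k(a),k(b)]))
E
```

```text
5.975 [ -2.7419 -15.0267   2.6865] box f [ -3.8609 -14.7788   2.6865] box p [ 0.0403 -0.1909  0.1768]
```

View pics/cmp.png

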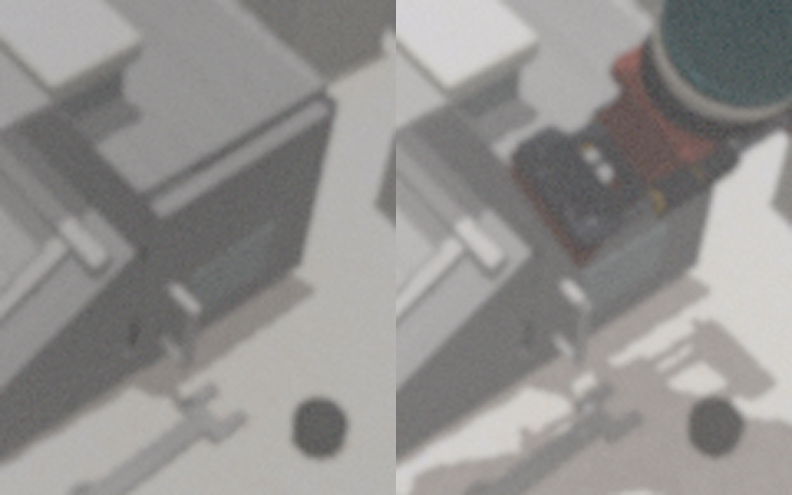

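The bar handle moved from (185,298) to (179,291) in the enlarged crop. The door now stalls at the same place under 15 N, so it is firmly home. I'll retreat and go round to the front.

Request:
{"fn": "carry_out", "kwargs": {
  "moves": [
    {"claw":255,"x":-20,"y":0,"z":-8,"wx":0,"wy":0,"wz":0},
    {"claw":255,"x":-20,"y":0,"z":-20,"wx":0,"wy":0,"wz":0},
    {"claw":255,"x":6,"y":0,"z":-45,"wx":0,"wy":0,"wz":0},
    {"claw":255,"x":12,"y":0,"z":-45,"wx":0,"wy":0,"wz":0},
    {"claw":255,"x":12,"y":0,"z":-45,"wx":0,"wy":0,"wz":0},
    {"claw":255,"x":12,"y":0,"z":-45,"wx":0,"wy":0,"wz":0},
    {"claw":0,"x":12,"y":-20,"z":-45,"wx":0,"wy":0,"wz":0},
    {"claw":0,"x":10,"y":-45,"z":0,"wx":0,"wy":0,"wz":0},
    {"claw":0,"x":10,"y":-50,"z":0,"wx":0,"wy":0,"wz":0},
    {"claw":0,"x":10,"y":-50,"z":0,"wx":0,"wy":0,"wz":0},
    {"claw":0,"x":10,"y":-50,"z":0,"wx":0,"wy":0,"wz":0}
  ]
}}

```text
time_s: 7.4
eef_pos: [0.4202, -0.1154, 0.4384]
orientation: [[-0.074, 0.997, 0.0], [0.947, 0.07, 0.314], [0.313, 0.024, -0.949]]
contact_force: [-0.6, -0.7, 0.2]
gripper_width: 0.0467
```

```bash
cat >> h.py <<'E'
G=box([-.0854,-.0637,.1224])
E
python3 st.py;python3 -c "
from h import *
rel(G+.16*zg,Rg);print(env.get_state()['joints'])"
```

```text
7.4 [-0.5909 -0.7156  0.154 ] box f [-0.6429 -0.6693  0.154 ] box p [-0.1818 -0.2194  0.4384]
shift mm (tool now) [ 92.2  11.5 217.6] rot deg [ -8.4 -36.6 -92. ] | shift in target axes [ 74.5 155.7 161.9]
[-0.6542  0.0575  1.4309  0.2621  1.8426 -0.6817]
```

Request:
{"fn": "carry_out", "kwargs": {
  "moves": [
    {"claw":0,"x":0,"y":0,"z":0,"wx":-0.84,"wy":-3.66,"wz":-9.2},
    {"claw":0,"x":0,"y":0,"z":0,"wx":-0.84,"wy":-3.66,"wz":-9.2},
    {"claw":0,"x":0,"y":0,"z":0,"wx":-0.84,"wy":-3.66,"wz":-9.2},
    {"claw":0,"x":0,"y":0,"z":0,"wx":-0.84,"wy":-3.66,"wz":-9.2},
    {"claw":0,"x":0,"y":0,"z":0,"wx":-0.84,"wy":-3.66,"wz":-9.2},
    {"claw":0,"x":0,"y":0,"z":0,"wx":-0.84,"wy":-3.66,"wz":-9.2},
    {"claw":0,"x":0,"y":0,"z":0,"wx":-0.84,"wy":-3.66,"wz":-9.2},
    {"claw":0,"x":0,"y":0,"z":0,"wx":-0.84,"wy":-3.66,"wz":-9.2},
    {"claw":0,"x":0,"y":0,"z":0,"wx":-0.84,"wy":-3.66,"wz":-9.2},
    {"claw":0,"x":0,"y":0,"z":0,"wx":-0.84,"wy":-3.66,"wz":-9.2},
    {"claw":0,"x":15,"y":30,"z":30,"wx":0,"wy":0,"wz":0},
    {"claw":0,"x":15,"y":30,"z":30,"wx":0,"wy":0,"wz":0},
    {"claw":0,"x":15,"y":30,"z":30,"wx":0,"wy":0,"wz":0},
    {"claw":0,"x":15,"y":30,"z":30,"wx":0,"wy":0,"wz":0},
    {"claw":0,"x":0,"y":0,"z":0,"wx":0,"wy":0,"wz":0}
  ]
}}

```text
time_s: 9.28
eef_pos: [0.415, 0.0051, 0.3057]
orientation: [[-0.843, -0.119, 0.525], [-0.111, 0.993, 0.047], [-0.527, -0.019, -0.85]]
contact_force: [0.5, -0.0, -0.5]
gripper_width: 0.0875
```

```bash
python3 st.py;python3 - <<'E'
from h import *
s=env.get_state();rel(G+.16*zg,Rg,s);print(s['joints'])
c=env.capture("wrist");cv2.imwrite("pics/w2.png",c["frame"][:,:,::-1]);T=wristT(c,s);np.save("w2.npy",T)
for y in (-.023,0,.023):print(y,proj(c,G+yg*y+.012*zg,T))
E
```

```text
9.275 [ 0.535  -0.0396 -0.5306] box f [ 0.5305 -0.0796 -0.5306] box p [-0.178  -0.0989  0.3057]
shift mm (tool now) [11.2 35.4 44.9] rot deg [0.4 1.8 2.7] | shift in target axes [11.5 35.2 45. ]
[-0.3851 -0.3114  2.1384  0.3294  0.8377 -2.2427]
-0.023 [298.2688 172.8628]
0 [318.0969 173.808 ]
0.023 [337.8477 174.7605]
```

View pics/w2.png

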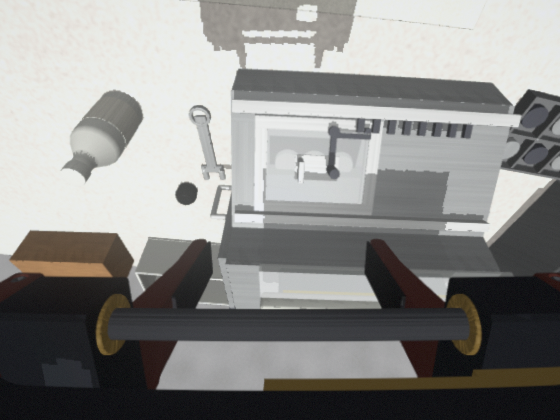

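The wrist view shows the plate at about (300,172) and the post end at about (333,173). Both are within a pixel or so of the predicted grip (298..338, 174), so the estimate is confirmed. I'll align and approach.

Request:
{"fn": "carry_out", "kwargs": {
  "moves": [
    {"claw":0,"x":6,"y":17,"z":20,"wx":0.4,"wy":1.8,"wz":2.7},
    {"claw":0,"x":5,"y":17,"z":20,"wx":0,"wy":0,"wz":0},
    {"claw":0,"x":0,"y":0,"z":0,"wx":0,"wy":0,"wz":0}
  ]
}}

```text
time_s: 9.7
eef_pos: [0.4312, 0.0334, 0.274]
orientation: [[-0.857, -0.066, 0.511], [-0.06, 0.998, 0.029], [-0.512, -0.006, -0.859]]
contact_force: [-1.0, 0.2, -0.9]
gripper_width: 0.0879
```

Run:
```python
from h import *
s=env.get_state();rel(G+.07*zg,Rg,s);print(s['joints'])
```

```text
shift mm (tool now) [12.9  9.  98.1] rot deg [-0.5  0.8 -0.3] | shift in target axes [11.5  8.1 98.4]
[-0.1999 -0.2263  2.1644  0.2049  0.6913 -1.9624]
```

Request:
{"fn": "carry_out", "kwargs": {
  "moves": [
    {"claw":0,"x":11,"y":8,"z":15,"wx":-0.5,"wy":0.8,"wz":-0.3},
    {"claw":0,"x":1,"y":1,"z":25,"wx":0,"wy":0,"wz":0},
    {"claw":0,"x":0,"y":0,"z":25,"wx":0,"wy":0,"wz":0},
    {"claw":0,"x":0,"y":0,"z":25,"wx":0,"wy":0,"wz":0},
    {"claw":0,"x":0,"y":0,"z":0,"wx":0,"wy":0,"wz":0}
  ]
}}

```text
time_s: 10.32
eef_pos: [0.4779, 0.0354, 0.2002]
orientation: [[-0.855, -0.066, 0.514], [-0.06, 0.998, 0.029], [-0.515, -0.006, -0.857]]
contact_force: [0.2, 0.4, 0.3]
gripper_width: 0.0879
```

Run:
```python
from h import *
s=env.get_state();rel(G-.008*zg,Rg,s);print(s['joints'],s['contact_force'])
c=env.capture("wrist");cv2.imwrite("pics/w3.png",c["frame"][:,:,::-1]);T=wristT(c,s)
for y in (-.023,.017,.023):print(y,proj(c,G+yg*y+.012*zg,T))
```

```text
shift mm (tool now) [16.7 10.4 88.8] rot deg [-0.5  1.  -0.2] | shift in target axes [15.1  9.6 89.1]
[-0.1597 -0.0073  2.2235  0.281   0.4093 -2.0275] [0.2204 0.3915 0.2602]
-0.023 [271.6769 199.7782]
0.017 [323.5577 199.7363]
0.023 [331.3439 199.7317]
```

View pics/w3.png

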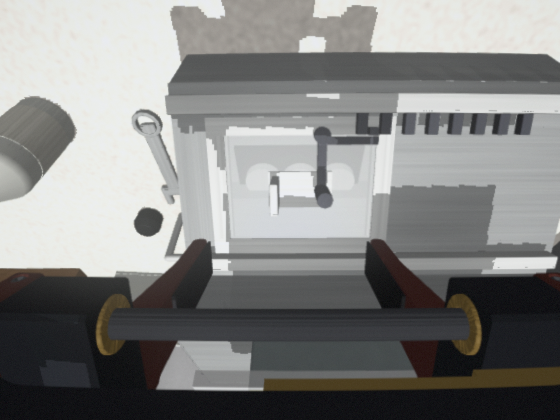

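The post tip at (324,200) and the plate's outer side at column 271 match the prediction. But j5 is falling towards its 0.2 limit, so I'll fit the arm geometry from the logged poses before going down.

```bash
cat > kin.py <<'E'
from h import *
from scipy.optimize import brentq,least_squares
D=[([1.1599,.3591,1.5107,0,1.2725],(.1748,.5737,.2223),(-.001,-.002,-1)),([-.2095,.2771,1.1579,.0025,1.6991],(.6159,-.0595,.4205),(.008,.001,-1)),
([-.4453,.4081,1.0768,.3204,1.8242],(.6383,-.0995,.3955),(-.023,.349,-.937)),([-.6542,.0575,1.4309,.2621,1.8426],(.4202,-.1154,.4384),(0,.314,-.949)),
([-.3851,-.3114,2.1384,.3294,.8377],(.415,.0051,.3057),(.525,.047,-.85)),([-.1999,-.2263,2.1644,.2049,.6913],(.4312,.0334,.274),(.511,.029,-.859)),([-.1597,-.0073,2.2235,.281,.4093],(.4779,.0354,.2002),(.514,.029,-.857))]
A=[];b=[]
for j,p,z in D:
    R=Ro.from_euler('z',j[0]).as_matrix();q=j[1]+j[2];s,c=np.sin,np.cos
    M=np.array([[1,0,s(j[1]),s(q),c(q),0],[0,0,0,0,0,1],[0,1,c(j[1]),c(q),-s(q),0]])
    A.append(np.c_[R@M,np.array(z)]);b.append(p)
X,*_=np.linalg.lstsq(np.vstack(A),np.hstack(b),rcond=None)
a1,d,L1,L2,a3,dy,Lt=X
fwd=lambda j:Ro.from_euler('z',j[0]).as_matrix()@np.array([a1+L1*np.sin(j[1])+L2*np.sin(j[1]+j[2])+a3*np.cos(j[1]+j[2]),dy,d+L1*np.cos(j[1])+L2*np.cos(j[1]+j[2])-a3*np.sin(j[1]+j[2])])
fore=lambda j:Ro.from_euler('z',j[0]).as_matrix()@np.array([np.sin(j[1]+j[2]),0,np.cos(j[1]+j[2])])
if __name__=="__main__":
    print('fit',X,'res mm',1e3*np.abs(np.vstack(A)@X-np.hstack(b)).max())
    for j,p,z in D:print('bend',np.arccos(fore(j)@z),'j5',j[4])
    for tilt in (18,22,26,30,35):
        t=np.radians(tilt);z=B@[np.sin(t),0,-np.cos(t)]
        for y in (0,.109):
            p=G-.008*zg+y*yg
            r=least_squares(lambda j:fwd(j)+Lt*z-p,[-.1,0,2.2]);print(tilt,y,'j',r.x,'bend',np.arccos(fore(r.x)@z),r.cost)
E
python3 kin.py
```

```text
fit [0.0001 0.2654 0.6113 0.4335 0.1117 0.0689 0.381 ] res mm 0.24333256556663407
bend 1.2740248450493135 j5 1.2725
bend 1.698979430531928 j5 1.6991
bend 1.8243406607142658 j5 1.8242
bend 1.8426672760499452 j5 1.8426
bend 0.8379510952412682 j5 0.8377
bend 0.6911533523665074 j5 0.6913
bend 0.4097839977872123 j5 0.4093
18 0 j [-0.078   0.2486  2.0843] bend 0.5000008737683422 3.932659371437022e-26
18 0.109 j [0.1982 0.2695 2.0498] bend 0.511715394412998 1.8218904915717181e-19
22 0 j [-0.0886  0.2367  2.1438] bend 0.3863100645468561 3.404298806788155e-28
22 0.109 j [0.2063 0.2586 2.1072] bend 0.39771183002308846 2.0874232509276222e-20
26 0 j [-0.1003  0.2321  2.2039] bend 0.2687643094267361 1.166092052475096e-16
26 0.109 j [0.2153 0.2546 2.1648] bend 0.2789472618707692 1.462075844009561e-21
30 0 j [-0.1134  0.2363  2.2646] bend 0.15593928391034545 1.2375303598903232e-30
30 0.109 j [0.2251 0.2589 2.2225] bend 0.15988387242779775 4.902453820260373e-23
35 0 j [-0.1318  0.2578  2.3414] bend 0.13168906250999157 2.5959511348708818e-24
35 0.109 j [0.2387 0.279  2.2946] bend 0.10046321042730239 3.131282475766008e-22
```

The fit is good to 0.3 mm. At 30° tilt j5 would be 0.156, which is below its limit. At 24° it is about 0.33 and still leaves about 14 mm to the visor, so I'll use 24°.

```bash
cat >> h.py <<'E'
t_=np.radians(24);Rt=np.c_[B@[-np.cos(t_),0,-np.sin(t_)],B[:,1],B@[np.sin(t_),0,-np.cos(t_)]]
E
python3 -c "
from h import *
rel(G+.045*zg,Rt);rel(G-.007*zg,Rt)"
```

```text
shift mm (tool now) [16.5  9.9 36.4] rot deg [-0.6  7.1 -0.3] | shift in target axes [11.8  9.6 38.3]
shift mm (tool now) [17.5 10.4 88.4] rot deg [-0.6  7.1 -0.3] | shift in target axes [ 6.4  9.6 90. ]
```

Request:
{"fn": "carry_out", "kwargs": {
  "moves": [
    {"claw":0,"x":12,"y":8,"z":5,"wx":-0.6,"wy":5,"wz":-0.3},
    {"claw":0,"x":4,"y":2,"z":10,"wx":0,"wy":2,"wz":0},
    {"claw":0,"x":0,"y":0,"z":10,"wx":0,"wy":0,"wz":0},
    {"claw":0,"x":0,"y":0,"z":0,"wx":0,"wy":0,"wz":0}
  ]
}}

```text
time_s: 10.88
eef_pos: [0.4776, 0.0416, 0.1766]
orientation: [[-0.908, -0.072, 0.413], [-0.066, 0.997, 0.028], [-0.413, -0.002, -0.911]]
contact_force: [-1.1, 0.0, 0.2]
gripper_width: 0.0879
```

```bash
python3 -c "
from h import *
rel(G-.007*zg,Rt);s=env.get_state();print(s['joints'],s['contact_force'])"
```

```text
shift mm (tool now) [-3.2  3.7 67.6] rot deg [-0.2  0.4 -0.1] | shift in target axes [-3.7  3.4 67.6]
[-0.1194  0.0624  2.1615  0.1599  0.5034 -1.8863] [-1.1358  0.0003  0.2477]
```

Request:
{"fn": "carry_out", "kwargs": {
  "moves": [
    {"claw":0,"x":-3,"y":4,"z":16,"wx":0,"wy":0.4,"wz":0},
    {"claw":0,"x":0,"y":0,"z":16,"wx":0,"wy":0,"wz":0},
    {"claw":0,"x":0,"y":0,"z":16,"wx":0,"wy":0,"wz":0},
    {"claw":0,"x":0,"y":0,"z":0,"wx":0,"wy":0,"wz":0}
  ]
}}

```text
time_s: 11.38
eef_pos: [0.5006, 0.0459, 0.136]
orientation: [[-0.909, -0.07, 0.411], [-0.065, 0.998, 0.027], [-0.412, -0.003, -0.911]]
contact_force: [-0.4, 0.1, -0.2]
gripper_width: 0.0879
```

```bash
python3 -c "
from h import *
rel(G-.007*zg,Rt);s=env.get_state();print(s['joints'],s['contact_force'])"
```

```text
shift mm (tool now) [ 1.2  0.9 21.1] rot deg [-0.2  0.3 -0.2] | shift in target axes [ 1.   0.8 21.1]
[-0.0969  0.179   2.1702  0.1802  0.3783 -1.8918] [-0.4259  0.0613 -0.1878]
```

Request:
{"fn": "carry_out", "kwargs": {
  "moves": [
    {"claw":0,"x":1,"y":1,"z":10,"wx":0,"wy":0,"wz":0},
    {"claw":0,"x":0.5,"y":0,"z":10,"wx":0,"wy":0,"wz":0},
    {"claw":0,"x":0,"y":0,"z":0,"wx":0,"wy":0,"wz":0}
  ]
}}

```text
time_s: 11.75
eef_pos: [0.508, 0.0471, 0.1175]
orientation: [[-0.908, -0.07, 0.413], [-0.064, 0.998, 0.026], [-0.414, -0.003, -0.91]]
contact_force: [-0.2, -0.7, -0.9]
gripper_width: 0.0881
```

Run:
```python
from h import *
rel(G-.007*zg,Rt);s=env.get_state();print(s['joints'],s['contact_force'])
c=env.capture("wrist");cv2.imwrite("pics/w4.png",c["frame"][:,:,::-1]);T=wristT(c,s)
for y in (-.023,.017,.023):print(y,proj(c,G+yg*y+.012*zg,T))
```

```text
shift mm (tool now) [0.3 0.2 1.2] rot deg [-0.3  0.5 -0.2] | shift in target axes [0.3 0.2 1.2]
[-0.0913  0.2283  2.179   0.2054  0.3182 -1.914 ] [-0.201  -0.6559 -0.8587]
-0.023 [243.93   267.7343]
0.017 [321.5229 267.7169]
0.023 [333.1666 267.6905]
```

View pics/w4.png

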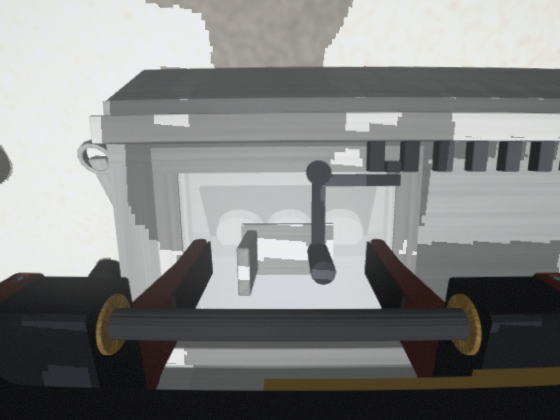

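The handle sits between the fingers: plate at (238-258, 230-290), post tip at (322,270), both as predicted. Closing.

Request:
{"fn": "carry_out", "kwargs": {
  "moves": [
    {"claw":255,"x":0,"y":0,"z":0,"wx":0,"wy":0,"wz":0},
    {"claw":255,"x":0,"y":0,"z":0,"wx":0,"wy":0,"wz":0},
    {"claw":255,"x":0,"y":0,"z":0,"wx":0,"wy":0,"wz":0},
    {"claw":255,"x":0,"y":0,"z":0,"wx":0,"wy":0,"wz":0},
    {"claw":255,"x":0,"y":0,"z":0,"wx":0,"wy":0,"wz":0},
    {"claw":255,"x":0,"y":0,"z":0,"wx":0,"wy":0,"wz":0}
  ]
}}

```text
time_s: 12.55
eef_pos: [0.5082, 0.046, 0.1185]
orientation: [[-0.907, -0.07, 0.415], [-0.065, 0.998, 0.025], [-0.415, -0.005, -0.91]]
contact_force: [-0.1, -0.9, -0.8]
gripper_width: 0.0352
```

```bash
python3 -c "
from h import *
rel(G-.007*zg+.02*yg,Rt);s=env.get_state();print(s['joints'],Rt.T@s['contact_force'])"
```

```text
shift mm (tool now) [ 1.  21.4  1.8] rot deg [-0.4  0.5 -0.2] | shift in target axes [ 0.9 21.4  2. ]
[-0.0929  0.2264  2.179   0.2027  0.3182 -1.9137] [ 0.4421 -0.8866  0.6531]
```

Request:
{"fn": "carry_out", "kwargs": {
  "moves": [
    {"claw":255,"x":0,"y":4,"z":0,"wx":0,"wy":0,"wz":0},
    {"claw":255,"x":0,"y":6,"z":0,"wx":0,"wy":0,"wz":0},
    {"claw":255,"x":0,"y":8,"z":0,"wx":0,"wy":0,"wz":0},
    {"claw":255,"x":0,"y":8,"z":0,"wx":0,"wy":0,"wz":0}
  ]
}}

```text
time_s: 13.05
eef_pos: [0.5061, 0.0726, 0.1185]
orientation: [[-0.907, -0.069, 0.415], [-0.065, 0.998, 0.024], [-0.415, -0.005, -0.91]]
contact_force: [-0.1, -2.3, 0.6]
gripper_width: 0.0354
```

```bash
cat > sl.py <<'E'
from h import *
s=env.get_state();P0=np.array([.5082,.046,.1185]);print('grip-frame travel',np.c_[xg,yg,zg].T@(s['eef_pos']-P0)*1e3,'f',Rt.T@s['contact_force'],s['joints'])
rel(P0+.109*yg,Rt)
E
python3 sl.py
```

```text
grip-frame travel [-0.1176 26.6639  0.0158] f [ 0.0301 -2.2405 -0.6299] [-0.0158  0.2284  2.1756  0.1     0.3118 -1.7452]
shift mm (tool now) [ 0.2 82.3 -0.6] rot deg [-0.4  0.5 -0.2] | shift in target axes [-0.1 82.3  0. ]
```

Sliding freely at 2.2 N, width 35.4 mm. Continuing.

Request:
{"fn": "carry_out", "kwargs": {
  "moves": [
    {"claw":255,"x":0,"y":9,"z":0,"wx":0,"wy":0,"wz":0},
    {"claw":255,"x":0,"y":9,"z":0,"wx":0,"wy":0,"wz":0},
    {"claw":255,"x":0,"y":9,"z":0,"wx":0,"wy":0,"wz":0},
    {"claw":255,"x":0,"y":9,"z":0,"wx":0,"wy":0,"wz":0},
    {"claw":255,"x":0,"y":9,"z":0,"wx":0,"wy":0,"wz":0},
    {"claw":255,"x":0,"y":9,"z":0,"wx":0,"wy":0,"wz":0},
    {"claw":255,"x":0,"y":9,"z":0,"wx":0,"wy":0,"wz":0}
  ]
}}

```text
time_s: 13.92
eef_pos: [0.5007, 0.1394, 0.1185]
orientation: [[-0.907, -0.071, 0.414], [-0.066, 0.997, 0.025], [-0.415, -0.005, -0.91]]
contact_force: [0.3, -1.9, -0.6]
gripper_width: 0.0354
```

```bash
python3 sl.py
```

```text
grip-frame travel [-0.4166 93.6989  0.1899] f [ 0.0687 -1.8841  0.572 ] [ 0.1734  0.2435  2.1503 -0.1482  0.3254 -1.3388]
shift mm (tool now) [-0.4 15.3  0.1] rot deg [-0.4  0.5 -0.1] | shift in target axes [-0.4 15.3  0.1]
```

Request:
{"fn": "carry_out", "kwargs": {
  "moves": [
    {"claw":255,"x":0,"y":7,"z":0,"wx":0,"wy":0,"wz":0},
    {"claw":255,"x":0,"y":5,"z":0,"wx":0,"wy":0,"wz":0},
    {"claw":255,"x":0,"y":4,"z":0,"wx":0,"wy":0,"wz":0},
    {"claw":255,"x":0,"y":3,"z":0,"wx":0,"wy":0,"wz":0}
  ]
}}

```text
time_s: 14.42
eef_pos: [0.4997, 0.15, 0.1182]
orientation: [[-0.909, -0.072, 0.41], [-0.074, 0.997, 0.01], [-0.41, -0.021, -0.912]]
contact_force: [6.3, -28.2, 2.4]
gripper_width: 0.036
```

```bash
python3 sl.py
```

```text
grip-frame travel [ -0.7388 104.3528   0.0429] f [ -4.7923 -28.6294  -0.4805] [ 0.217   0.2501  2.1366 -0.2329  0.3475 -1.2275]
shift mm (tool now) [-0.8  4.6 -0.1] rot deg [-1.2  0.2  0.3] | shift in target axes [-0.7  4.6 -0. ]
```

Run:
```python
from h import *
s=env.get_state()
c=env.capture("wrist");T=wristT(c,s)
t=env.capture("top")["frame"][:,:,::-1][180:300,155:355]
t=np.uint8((cv2.resize(t,None,fx=3,fy=3,interpolation=2)/255.)**.6*255)
w=cv2.resize(c["frame"][:210,:,::-1],(600,225))
cv2.imwrite("pics/w5.png",np.vstack([t,w]))
```

```text
(no output)
```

View pics/w5.png

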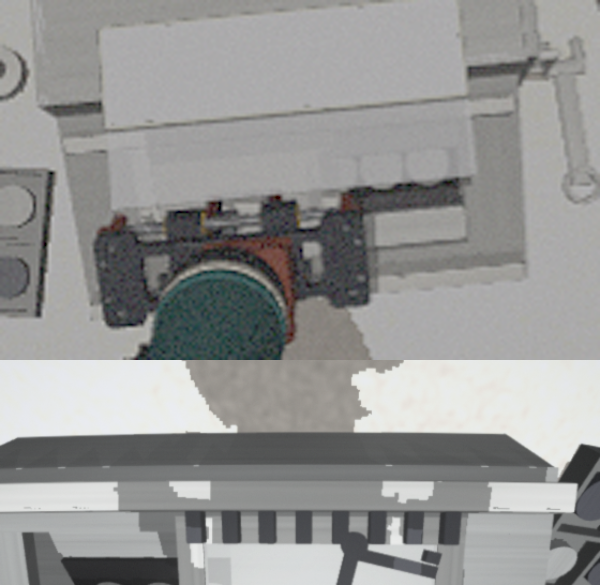

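The wrist crop shows the squeezed pawl at (432,556), between the last two teeth (411 and 449). That is the last gap, and the door is against its stop (28 N). I'll let go and retreat along the tool axis.

Request:
{"fn": "carry_out", "kwargs": {
  "moves": [
    {"claw":255,"x":0,"y":2,"z":0,"wx":0,"wy":0,"wz":0},
    {"claw":0,"x":0,"y":0,"z":0,"wx":0,"wy":0,"wz":0},
    {"claw":0,"x":0,"y":0,"z":0,"wx":0,"wy":0,"wz":0},
    {"claw":0,"x":0,"y":0,"z":0,"wx":0,"wy":0,"wz":0},
    {"claw":0,"x":0,"y":0,"z":0,"wx":0,"wy":0,"wz":0},
    {"claw":0,"x":0,"y":0,"z":0,"wx":0,"wy":0,"wz":0}
  ]
}}

```text
time_s: 15.28
eef_pos: [0.4996, 0.1506, 0.1182]
orientation: [[-0.91, -0.07, 0.41], [-0.073, 0.997, 0.008], [-0.409, -0.023, -0.912]]
contact_force: [-1.0, -0.1, 0.4]
gripper_width: 0.0824
```

```bash
python3 sl.py
python3 - <<'E'
from h import *
s=env.get_state();c=env.capture("wrist");T=wristT(c,s)
w=c["frame"][:,:,::-1].copy()
for o in (.104,.109):
  for y in (-.023,.017): 
    q=proj(c,G+yg*(y+o)+.012*zg,T);print(o,y,q)
cv2.imwrite("pics/w6.png",w)
E
```

```text
grip-frame travel [ -0.8325 104.9841   0.0788] f [ 0.7507 -0.0284 -0.8145] [ 0.2209  0.2507  2.135  -0.2417  0.3508 -1.215 ]
shift mm (tool now) [-0.9  4.  -0.1] rot deg [-1.3  0.1  0.3] | shift in target axes [-0.8  4.  -0. ]
0.104 -0.023 [244.0242 266.6714]
0.104 0.017 [321.1541 267.9127]
0.109 -0.023 [253.6109 266.8404]
0.109 0.017 [330.8407 268.0495]
```

View pics/w6.png

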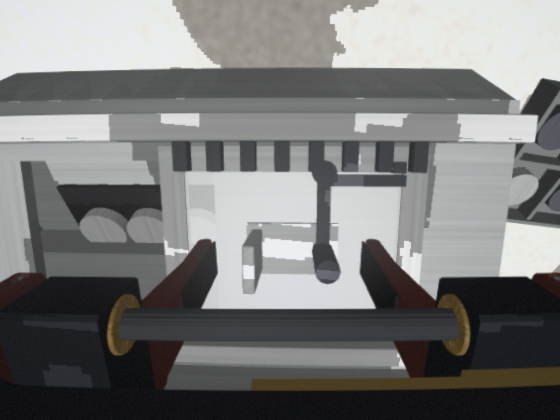

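The pawl is back at (400,180), between the last two teeth (385 and 419). The lever is straight, and the post tip at (327,270) implies about 107 mm of travel. I'll retreat along the tool axis.

Request:
{"fn": "carry_out", "kwargs": {
  "moves": [
    {"claw":0,"x":0,"y":0,"z":-10,"wx":0,"wy":0,"wz":0},
    {"claw":0,"x":0,"y":0,"z":-15,"wx":0,"wy":0,"wz":0},
    {"claw":0,"x":0,"y":0,"z":-20,"wx":0,"wy":0,"wz":0},
    {"claw":0,"x":0,"y":0,"z":-20,"wx":0,"wy":0,"wz":0},
    {"claw":0,"x":5,"y":0,"z":-25,"wx":0,"wy":0,"wz":0},
    {"claw":0,"x":5,"y":0,"z":-25,"wx":0,"wy":0,"wz":0},
    {"claw":0,"x":0,"y":0,"z":0,"wx":0,"wy":0,"wz":0},
    {"claw":0,"x":0,"y":0,"z":0,"wx":0,"wy":0,"wz":0}
  ]
}}

```text
time_s: 16.32
eef_pos: [0.4402, 0.1493, 0.2247]
orientation: [[-0.909, -0.071, 0.411], [-0.074, 0.997, 0.01], [-0.41, -0.022, -0.912]]
contact_force: [-0.1, 0.5, 0.6]
gripper_width: 0.0876
```

```bash
python3 st.py
python3 - <<'E'
from h import *
s=env.get_state();c=env.capture("wrist");T=wristT(c,s)
for o in (0.104,.109):print([proj(c,G+yg*(y+o)+.012*zg,T) for y in (-.023,.017)])
a=c["frame"][60:300,150:480,::-1]
b=env.capture("side")["frame"][160:310,270:390,::-1]
cv2.imwrite("pics/w7.png",np.hstack([cv2.resize(a,None,fx=1.5,fy=1.5),cv2.resize(b,(288,360))]))
E
```

```text
16.325 [-0.0886  0.5158  0.6164] box f [-0.0497  0.521   0.6164] box p [-0.1419  0.0431  0.2247]
[array([262.1847, 216.3053]), array([306.4027, 216.8455])]
[array([267.6966, 216.3733]), array([311.945 , 216.9124])]
```

View pics/w7.png

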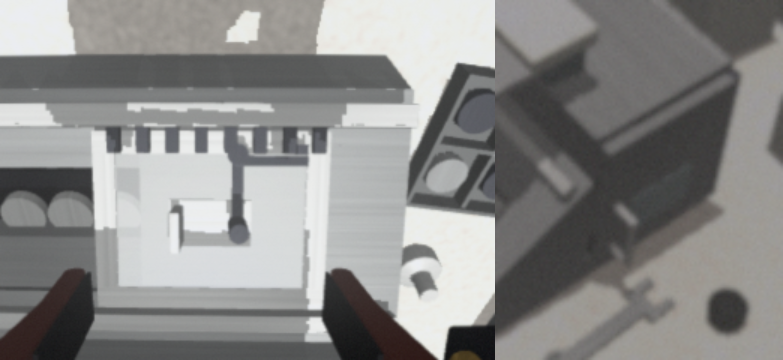

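The post tip is at column ~309, about 106 mm open by this estimate. The pawl tip sits at (305,148), between the last two teeth (290 and 319), so it is locked in the 108 mm notch. The inner door looks shut and the robot is clear, so I'm handing in.

```bash
python3 -c "
from station import env
print(env.close_job(),env.get_state()['time_s'])"
```

```text
the job is handed in; nothing more can be done
the job is handed in; nothing more can be done
```

The job is handed in after about 17 s on the robot's clock. As far as my checks show, the inner door is shut and the outer door is open, locked in its last notch. `close_job` gives no verdict.

- **Inner door:** it was slightly ajar. I pressed it with the closed gripper until it stopped moving under about 15 N. It still looked shut in the last side picture.
- **Outer door:** I pinched the handle and tab to 35 mm (fully squeezed), slid the door at about 2 N, and pushed it against its stop at 28 N. Then I let go and backed away; the last force reading was about 0.8 N, with nothing touched.
- **Tilt changed:** I took the handle at 24° instead of square to the face at 30°, because 30° would have put joint 5 at 0.16 rad, below its 0.2 limit.
- **Lock:** the last picture shows the lever straight and the pawl between the last two teeth, which is the 108 mm notch.
- **Disagreement in the readings:** the tool moved about 105 mm while gripping, and pixel estimates of the door's travel came to 106–107 mm rather than 108–109 mm. I put this down to the handle shifting while it was squeezed, plus calibration error, and trusted the pawl and the stop. The lowest of these readings leaves only about 1 mm over the 104 mm limit.
- **Bystanders:** I saw no sign that any of them moved, but I did not measure their positions again. I viewed 12 pictures, two over the budget of 10.

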